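# Steer the mirror's light spot onto the drilling cross

## Task

The light spot of the mirror rig shows where the next hole will be drilled, and it is off. Turn the rig's two thumb screws, the tilt screw and the pan screw, until the spot on the upright board sits on the cross mark (not on the square mark), covering the point where the cross's lines meet. Then let go of the screws and leave the things lying round the rig where they are.

Things in the scene. Friction and masses are not known exactly. Their poses are not given: they have to be found in the camera images.
- mirror_rig: Fixed base plate, 12 mm thick, x -225 to 185, y -195 to 95 mm. Origin at table height; x points from the mirror to the board (away from the robot, to its left), y left, z up. A turret panning about the vertical through rig (-140, 0) carries a lamp and a sloping mirror head; the mirror throws a light spot on the grey upright board (200 mm wide, 232 mm high, face at x = +160 mm). Above the screws all is free.
- tilt_screw_grip (a point): Centre of the tilt screw's round black ribbed head (32 mm diameter, 26 mm long), on top of the mirror head, at rig (-142, 0, 204) mm. Its axis (z of this point, pointing out of the screw) leans 30 degrees from vertical away from the board: rig direction (-0.5, 0, 0.866), panning with the turret by up to 0.32 rad. The head's plate is 42 mm below the centre along the axis.
- tilt_screw (a joint): Angle of the tilt screw, rad, positive counter-clockwise looking down on its head; stops at -2.4 and +1.4. It moves the spot only up and down: +1 rad raises it 40 mm (spot height over the table = 160 mm + 40 mm x angle). Stays where it is left; about 0.06 N m turns it. Can be taken at any angle about its axis.
- pan_screw_grip (a point): Centre of the pan screw's round black ribbed head (32 mm diameter, 26 mm long), which stands upright (axis vertical) right of the turret, at rig (-140, -145, 140) mm; its bearing is 41 mm below the centre. The mirror head, up to 180 mm high, stays 75 mm or more to its left.
- pan_screw (a joint): Angle of the pan screw, rad, positive counter-clockwise looking down on its head; stops at -2.4 and +2.4. A pinion turns the turret (-0.133 rad per rad), so that the spot moves only sideways: +1 rad moves it 40 mm to the right (to -y of the rig), middle of the board at 0. Stays where it is left; about 0.06 N m turns it.
- spot (a point): Centre of the bright round spot of light, 14 mm in diameter, on the board's face (within 4 mm of its plane). It cannot be touched.
- cross_mark: The target: dark cross (plus sign) on the board's face, lines 30 mm long and 4 mm wide; origin where the lines meet. It lies left or right of the board's middle.
- square_mark: The wrong mark: outline of a 26 mm square on the board's face, on the other side; origin at its centre.
- screw_jar: Bystander: clear jar with screws and a blue lid, 62 mm diameter, 77 mm high, standing loose left of the rig; origin under its centre.
- tape_measure: Bystander: tape measure, 38 x 88 x 69 mm, loose; origin under its centre.
- masking_tape: Bystander: roll of masking tape, 104 mm diameter, 24 mm high, loose; origin under its centre.

How it is judged:
By the outcome, as a careful person would: the job done as asked, in the order asked, and still so for the second after the job is handed in, with the robot touching nothing.
It also fails if it takes over 54 s, if anything falls off the work surface, if the arm or the gripper's body presses on something with over 40 N, if the wrist force passes 120 N, or if a joint passes its speed limit or range.

## Robot

A 6-joint arm with a two-finger parallel gripper is mounted at the origin on a cart in front of the work surface, level with it; the furniture and walls round the work are solid. World frame = base frame: x ahead of the robot, y to its left, z up, the work surface at z = 0. Lengths are in m, angles in rad, forces in N, time in s.
With the tool pointing down it reaches from about 0.35 to 0.85 m from the base axis. Payload 8.1 kg.
Tool frame: the origin (TCP) lies on the mounting face of the last link; the fingertips stand 186 mm ahead of it and the grasp point (between the pads) lies 167 mm ahead of it; z points along the fingers, y is the line along which they close (so a half turn about z gives the same grasp; the last joint's range is limited). The gripper opens to 93 mm and grips with 3 to 60 N. Pads are 15 mm wide; open, the fingers measure 128 mm over their backs; the gripper's body (75 mm by 188 mm) begins 65 mm behind the grasp point.
Start: joints at [1.133, 0.13, 1.488, -0, 1.523, -0.085], TCP at [0.207, 0.563, 0.405] pointing down, gripper open.
Joint ranges: [-2.96, 2.96], [-0.89, 2.26], [0.02, 2.5], [-1.34, 4.48], [0, 2.73], [-2.66, 2.66]. Speed limits (rad/s): [2.39, 2.39, 2.79, 3.14, 3.14, 3.14].

## Interface

Orientations are given as a rotation vector (axis times angle).
In Python, from plant import * gives the robot as it stands. The module is installed in compiled form; this text tells all that it offers.
- The arm moves only by the tool arm_command, never from a script. Its argument "increments" is a list of rows, each a list of 6 numbers: the shift along the tool's x, y, z in units of 0.2 m (1.0 is 0.2 m), then the turn, a rotation vector about the tool's x, y, z in units of pi rad (1.0 is pi rad). A call has exactly 5 rows; each row is the pose to reach, as a shift and turn from the pose commanded when the call began, along the tool's axes at that moment, turning the shorter way round; what a row does not reach only later rows make up. A row lasts 1/8 s, in which the tool goes at most 62.5 mm and 10.7 degrees, less where a joint would pass 70% of its speed; a pose out of reach is approached as far as the arm can. A call with a number of a shift or a turn outside -1 to 1 is refused whole. A call with a gripper value outside its range is refused whole. "fingers" is the closure, from -1 (fully open) to 1 (shut), set as the call begins (left out, the last holds). The fingers move at their own pace and stop on an object; "force" is the grip in N (left out, the last holds). Time passes only in rows, so rows that repeat a pose let the fingers close, or fill a call up. It gives the time, the measured TCP pose, the force, the opening and the grip force at its end, in the units of the state.
- read_state(): the state, without advancing time (a new reading comes with each control period).
- read_camera(name): name is "side" or "top"; returns a dict with "image" (400x640x3 uint8, red, green, blue), "fx", "fy", "cx", "cy" (pixels), "T" (4x4, takes a point from camera to world coordinates). Camera axes: x right, y down, z forward; pixel columns grow to the right and rows downward; lengths in m; the calibration is good to about 2 mm. A picture is of the moment at which its call begins. There is no depth.
- close_job(): hands the job in; it is judged then, once.
The state is a dict: "t": time; "q": joint angles; "dq": joint speeds; "joint_torque": joint torques, N m; "tool_pos": TCP position; "orientation": TCP orientation; "force": force on the tool from outside, world axes, zero at the start; "wrist_torque": the same for the moment, N m; "opening": finger opening in m; "gripper_force": force on a finger pad.
Only numpy, scipy, OpenCV 4.12 (cv2) and the standard library are available. Lean on these libraries where they do the work, as an engineer would, in place of code of your own. Each camera call takes 0.05 s, during which the arm holds its last target. There are 200 camera calls.

## Working session

There is one attempt and no reset: what is moved stays moved. The work goes in short steps, Python scripts to look and compute and a tool call to move; the robot and the scene stay as the last step left them, time stands still between calls to the robot, and variables do not carry over. Pictures are saved under pics/ and viewed, at most 10 in all, crops included, and the job is handed in when it is done.

Besides the shell and the picture viewer there is one more tool, called after "Call:" as name(argument=value, ...), one argument or row to a line, values as JSON. arm_command: Moves the arm, as the interface text tells. Shifts and turns lie within -1 to 1; 1 stands for 0.2 m of shift or pi rad of turn. Its arguments: {"type":"object","properties":{"increments":{"type":"array","items":{"type":"array","items":{"type":"number","minimum":-1,"maximum":1}}},"fingers":{"type":"number"},"force":{"type":"number"}},"required":["increments"]}

```bash
mkdir -p pics
python3 - <<'E'
from plant import *
import cv2,numpy as np
for n in("side","top"):
    c=read_camera(n);cv2.imwrite(f"pics/{n}0.png",c["image"][:,:,::-1]);print(n,c["fx"],c["fy"],c["cx"],c["cy"]);print(np.round(c["T"],4).tolist())
s=read_state();print(s)
E
```

```text
side 474.8025596123092 474.8025596123092 319.52000667514164 197.63091251112158
[[-0.9982, -0.0261, 0.0539, 0.5745], [-0.0589, 0.5932, -0.8029, 1.059], [-0.011, -0.8046, -0.5937, 0.9132], [0.0, 0.0, 0.0, 1.0]]
top 389.13050829209425 389.13050829209425 319.20362288896695 197.58154473027852
[[0.0037, -0.9823, 0.1872, 0.3942], [-0.9999, -0.0012, 0.0138, -0.0103], [-0.0134, -0.1872, -0.9822, 1.3341], [0.0, 0.0, 0.0, 1.0]]
{'t': 0.1, 'q': array([ 1.13263206e+00,  1.31060339e-01,  1.48914623e+00, -3.19197384e-05,
        1.52302179e+00, -8.53837107e-02]), 'dq': array([ 0.00157876, -0.00051275, -0.00258345,  0.00014712, -0.00056509,
       -0.00104333]), 'joint_torque': array([ 1.10299155e-03, -5.61333597e+01, -4.93101954e+01,  7.70618138e-02,
        2.90040829e-02,  1.47938152e-05]), 'tool_pos': array([0.20719293, 0.56287108, 0.40382048]), 'orientation': array([-5.51205844e-01, -3.09245925e+00,  2.49448012e-03]), 'force': array([0.53685233, 0.04880926, 0.12074563]), 'wrist_torque': array([ 0.02985249, -0.01757598,  0.0484436 ]), 'gripper_force': 0.0, 'opening': 0.09338599350104812}
```

View pics/side0.png

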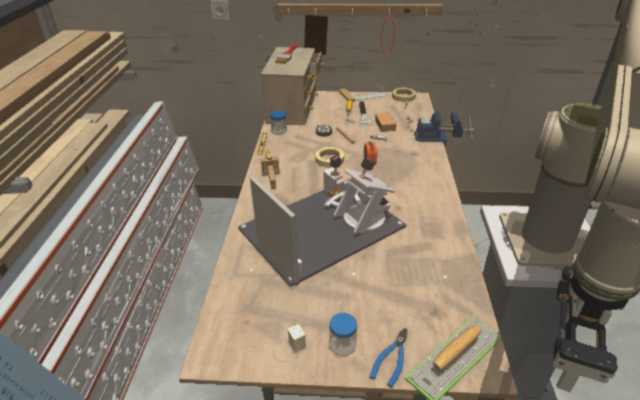

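View pics/top0.png

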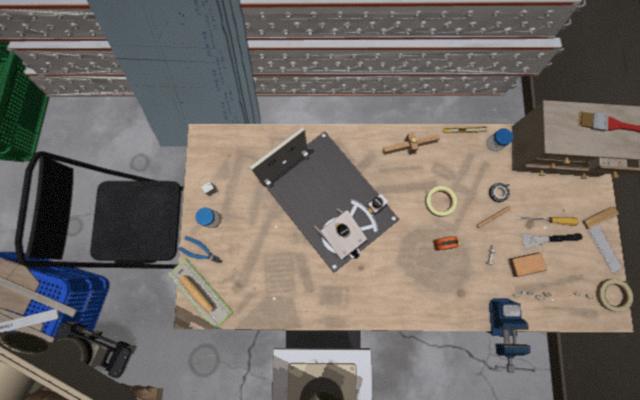

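The side view shows the rig with the board's back at (275,230) and the turret at (365,200). The top view shows the board's face edge-on at (283,157), the tilt screw at about (343,230) and the pan screw at about (377,204). Next I'll enlarge both.

Run:
```python
import cv2
t=cv2.imread("pics/top0.png");s=cv2.imread("pics/side0.png")
cv2.imwrite("pics/b.png",cv2.resize(t[122:194,245:321],None,fx=8,fy=8,interpolation=cv2.INTER_CUBIC))
a=cv2.resize(t[185:275,310:405],None,fx=4,fy=4,interpolation=cv2.INTER_CUBIC)
b=cv2.resize(s[140:240,310:405],None,fx=4,fy=4,interpolation=cv2.INTER_CUBIC)
b=b[:360]
cv2.imwrite("pics/c.png",cv2.hconcat([a,b]))
```

```text
(no output)
```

View pics/b.png

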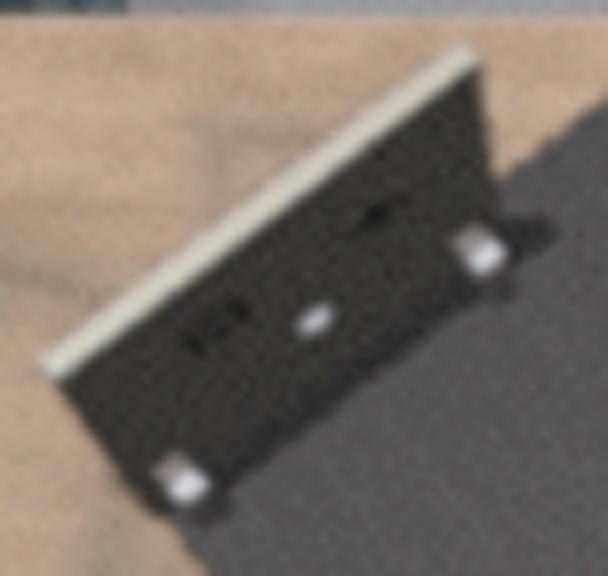

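View pics/c.png

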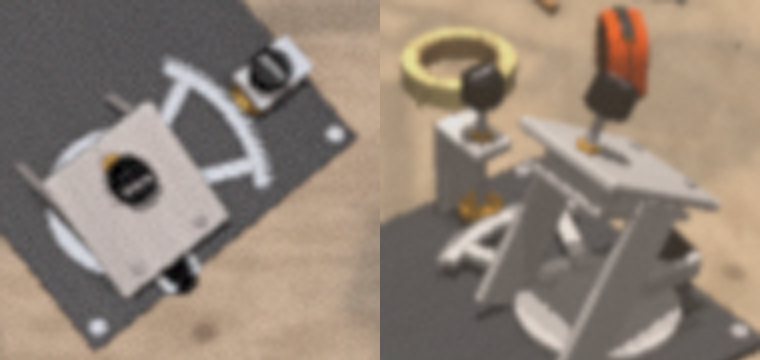

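The crop of the board's face shows three things: the spot at top px (284.4,162.0), the cross on the right at about (292.2,148.6), and the square on the left at about (272,162.6). The second crop gives both screw heads in both views: tilt at top (343.2,230.5) and side (368,164.2), pan at top (377.5,201.5) and side (335.7,161.7).

```bash
cat > h.py <<'E'
import numpy as np,cv2
from scipy.spatial.transform import Rotation as R
K={"side":(474.80,319.52,197.63),"top":(389.13,319.20,197.58)}
T={"side":np.array([[-0.9982,-0.0261,0.0539,0.5745],[-0.0589,0.5932,-0.8029,1.059],[-0.011,-0.8046,-0.5937,0.9132]]),
"top":np.array([[0.0037,-0.9823,0.1872,0.3942],[-0.9999,-0.0012,0.0138,-0.0103],[-0.0134,-0.1872,-0.9822,1.3341]])}
def ray(n,p):
    f,cx,cy=K[n];d=T[n][:,:3]@np.array([(p[0]-cx)/f,(p[1]-cy)/f,1]);return T[n][:,3],d/np.linalg.norm(d)
def plane(n,p,pt,nn=(0,0,1)):
    o,d=ray(n,p);nn=np.array(nn,float);return o+d*(nn@(np.array(pt)-o))/(nn@d)
def tri(a,b):
    o,d=ray("top",a);q,e=ray("side",b)
    s=np.linalg.lstsq(np.c_[d,-e],q-o,rcond=None)[0];u=o+d*s[0];v=q+e*s[1];return (u+v)/2,np.linalg.norm(u-v)
E
python3 - <<'E'
from h import *
t=tri((343.2,230.5),(368,164.2));p=tri((377.5,201.5),(335.7,161.7));print("tilt",t,"pan",p)
A=plane("top",(333.7,272),(0,0,.012));B=plane("top",(398.7,218.7),(0,0,.012));C=plane("top",(323.5,132),(0,0,.012))
print(A,B,C,np.linalg.norm(A-B),np.linalg.norm(B-C))
L=plane("top",(252.5,169.5),(0,0,.244));Rr=plane("top",(304.75,130.5),(0,0,.244));print("board",L,Rr,np.linalg.norm(L-Rr))
# rig pose by rigid 2D fit of plate corners + screws(+board corners)
def fit(rig,w):
    rig=np.array(rig);w=np.array(w);a=rig-rig.mean(0);b=w-w.mean(0)
    th=np.arctan2((a[:,0]*b[:,1]-a[:,1]*b[:,0]).sum(),(a*b).sum());M=np.array([[np.cos(th),-np.sin(th)],[np.sin(th),np.cos(th)]])
    o=w.mean(0)-M@rig.mean(0);return th,M,o,np.round(1000*(w-(rig@M.T+o)),1)
th,M,o,res=fit([[-.225,.095],[-.225,-.195],[.185,-.195],[-.142,0],[-.14,-.145],[.16,.1],[.16,-.1]],[A[:2],B[:2],C[:2],t[0][:2],p[0][:2],L[:2],Rr[:2]])
print(th,o,res.tolist())
n=np.r_[M[:,0],0];pt=np.r_[M@[.16,0]+o,0]
for k,px in dict(spot=(284.4,162.0),cross=(292.2,148.6),square=(272.3,162.6)).items():
    X=plane("top",px,pt,n);print(k,X,"rig y,z",M[:,1]@(X[:2]-o),X[2])
for k,r in dict(tilt=[-.142,0],pan=[-.14,-.145]).items(): print(k,M@r+o)
E
```

```text
tilt (array([ 0.51295835, -0.06472976,  0.20218634]), np.float64(0.0010727846197172864)) pan (array([ 0.6079248 , -0.17487813,  0.13945739]), np.float64(0.0034589381321304532))
[ 0.39351955 -0.04104952  0.012     ] [ 0.57308666 -0.26346269  0.012     ] [ 0.88475634 -0.00619374  0.012     ] 0.2858530492483699 0.4041352537824532
board [0.68460489 0.1986943  0.244     ] [0.80339962 0.04841377 0.244     ] 0.19156311242569588
0.6861096667924855 [0.62244711 0.02586304] [[5.3, 2.1], [1.2, 4.1], [-4.4, 1.6], [0.4, -0.6], [1.9, 0.1], [1.7, -5.9], [-6.2, -1.4]]
spot [0.75003832 0.1225915  0.09447126] rig y,z -0.005992695431249444 0.094471263313747
cross [0.77516008 0.09191093 0.15939037] rig y,z -0.0456462020443666 0.1593903747537364
square [0.72605651 0.15187988 0.1713212 ] rig y,z 0.031861446964631834 0.17132120029699016
tilt [ 0.51257937 -0.0640985 ]
pan [ 0.60598894 -0.17502033]
```

```bash
cat >> h.py <<'E'
TH=0.686
def tool(axis,head):
    z=-np.array(axis,float)/np.linalg.norm(axis);h=np.array([np.cos(head),np.sin(head),0]);y=h-z*(z@h);y/=np.linalg.norm(y)
    return np.c_[np.cross(y,z),y,z]
def tiltaxis(pan=0): a=TH-0.133*pan;return np.array([-.5*np.cos(a),-.5*np.sin(a),.866])
def cmd(s,g,Rt,back=0):
    """units from state s to put the grasp point at g, `back` m behind"""
    R0=R.from_rotvec(s["orientation"]).as_matrix();p=np.array(g)-(.167+back)*Rt[:,2]
    return np.round(np.r_[R0.T@(p-s["tool_pos"])/.2, R.from_matrix(R0.T@Rt).as_rotvec()/np.pi],3).tolist()
E
python3 - <<'E'
from h import *
from plant import *
print(tri((342.8,230.1),(367.6,163.8)),tri((377.1,201.1),(335.3,161.3)))
s=read_state();Rt=tool(tiltaxis(.15),-.9);print(cmd(s,(.513,-.0645,.203),Rt,.1))
E
```

```text
(array([ 0.51405242, -0.06349693,  0.2042209 ]), np.float64(0.001361324563774201)) (array([ 0.60894802, -0.17337199,  0.14176445]), np.float64(0.0031066722190208037))
[-2.169, -2.984, -0.147, -0.177, 0.098, 0.656]
```

Call:
arm_command(
  increments=[
    [-0.145,-0.2,0.0,0,0,0],
    [-0.29,-0.4,0.0,0,0,0],
    [-0.435,-0.6,0.0,0,0,0],
    [-0.58,-0.8,0.0,0,0,0],
    [-0.72,-0.99,0.0,0,0,0],
  ],
  fingers=-1,
  force=25,
)

```text
t: 0.72
tool_pos: [0.274, 0.3259, 0.4043]
orientation: [-0.551, -3.093, 0.001]
force: [0.4, -0.2, 0.7]
opening: 0.0929
gripper_force: 0.0
```

Call:
arm_command(
  increments=[
    [-0.145,-0.2,0.0,0,0,0.05],
    [-0.29,-0.4,0.0,0,0,0.1],
    [-0.435,-0.6,0.0,0,0,0.15],
    [-0.58,-0.8,0.0,0,0,0.2],
    [-0.72,-0.99,0.0,0,0,0.25],
  ],
)

```text
t: 1.35
tool_pos: [0.3407, 0.0904, 0.4045]
orientation: [1.7, 2.642, 0.0]
force: [0.6, -0.2, -0.9]
opening: 0.0929
gripper_force: 0.0
```

Run:
```python
from h import *
from plant import *
s=read_state();Rt=tool(tiltaxis(.15),-.9);print(s["t"],s["q"],cmd(s,(.513,-.0645,.203),Rt,.1))
```

```text
1.35 [ 1.13497263e-01 -5.96950863e-01  2.10623071e+00 -3.67705612e-05
  1.63207286e+00 -3.13930313e-01] [-1.22, -0.185, -0.148, -0.111, 0.141, 0.412]
```

Call:
arm_command(
  increments=[
    [-0.2,-0.04,-0.03,-0.01,0.02,0.05],
    [-0.4,-0.08,-0.06,-0.03,0.04,0.1],
    [-0.6,-0.11,-0.1,-0.05,0.06,0.15],
    [-0.8,-0.15,-0.13,-0.06,0.08,0.2],
    [-0.98,-0.18,-0.15,-0.07,0.09,0.25],
  ],
)

```text
t: 1.98
tool_pos: [0.3901, -0.1029, 0.4347]
orientation: [-2.46, -1.689, -0.498]
force: [0.3, 0.1, -0.2]
opening: 0.0929
gripper_force: 0.0
```

Run:
```python
from h import *
from plant import *
s=read_state();Rt=tool(tiltaxis(.15),-.9);print(s["t"],s["q"],cmd(s,(.513,-.0645,.203),Rt,.1))
```

```text
1.975 [-0.55130759 -0.49383604  2.00525761  0.34974734  1.60001171 -0.16795251] [-0.167, 0.165, -0.041, -0.045, 0.05, 0.161]
```

Call:
arm_command(
  increments=[
    [-0.05,0.05,-0.01,-0.01,0.01,0.04],
    [-0.1,0.1,-0.02,-0.02,0.03,0.08],
    [-0.167,0.165,-0.04,-0.045,0.05,0.161],
    [-0.167,0.165,-0.04,-0.045,0.05,0.161],
    [-0.167,0.165,-0.041,-0.045,0.05,0.161],
  ],
)

```text
t: 2.6
tool_pos: [0.4082, -0.1453, 0.4339]
orientation: [-2.719, -0.957, -0.73]
force: [0.2, 0.3, -0.4]
opening: 0.0933
gripper_force: 0.0
```

Run:
```python
from h import *
from plant import *
for n in("side","top"):
    c=read_camera(n);globals()[n]=c["image"][:,:,::-1]
a=cv2.resize(top[165:265,300:405],None,fx=3.8,fy=3.8,interpolation=cv2.INTER_CUBIC)
b=cv2.resize(side[120:220,310:415],None,fx=3.8,fy=3.8,interpolation=cv2.INTER_CUBIC)
cv2.imwrite("pics/d.png",cv2.hconcat([a,b]))
s=read_state();Rt=tool(tiltaxis(.15),-.9);print(s["t"],s["q"],cmd(s,(.513,-.0645,.203),Rt,0))
```

```text
2.7 [-0.68105677 -0.4700931   2.01489419  0.511121    1.48404131  0.19437587] [-0.006, 0.008, 0.496, -0.001, 0.0, 0.003]
```

View pics/d.png

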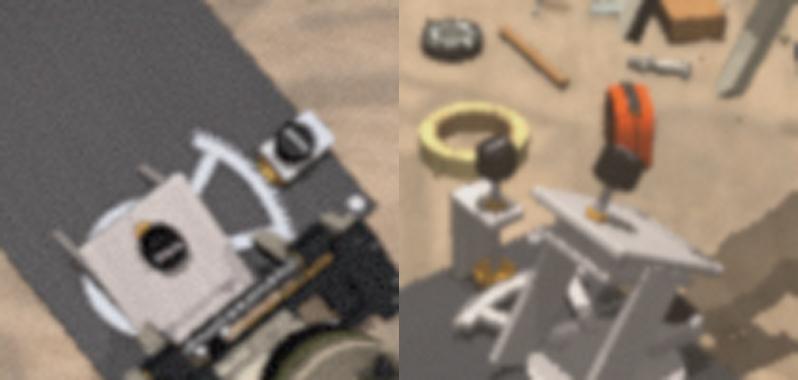

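The top view shows the open fingers at crop px (145,335) and (275,240), straddling the line down to the tilt head at (163,248). I'll move in and grip.

Call:
arm_command(
  increments=[
    [0,0.005,0.15,0,0,0],
    [-0.006,0.008,0.3,0,0,0],
    [-0.006,0.008,0.42,0,0,0],
    [-0.006,0.008,0.49,0,0,0.003],
    [-0.006,0.008,0.495,0,0,0.003],
  ],
)

```text
t: 3.32
tool_pos: [0.4475, -0.1159, 0.3473]
orientation: [-2.72, -0.946, -0.727]
force: [-0.8, 0.6, 0.6]
opening: 0.093
gripper_force: 0.0
```

Call:
arm_command(
  increments=[
    [0,0,0,0,0,0],
    [0,0,0,0,0,0],
    [0,0,0,0,0,0],
    [0,0,0,0,0,0],
    [0,0,0,0,0,0],
  ],
  fingers=1,
  force=20,
)

```text
t: 3.95
tool_pos: [0.4475, -0.1165, 0.3482]
orientation: [-2.722, -0.944, -0.73]
force: [-0.0, -0.7, 0.4]
opening: 0.0474
gripper_force: 0.0
```

Call:
arm_command(
  increments=[
    [0,0,0,0,0,0],
    [0,0,0,0,0,0],
    [0,0,0,0,0,0],
    [0,0,0,0,0,0],
    [0,0,0,0,0,0],
  ],
)

```text
t: 4.58
tool_pos: [0.4474, -0.1161, 0.348]
orientation: [-2.721, -0.945, -0.729]
force: [-5.1, 3.5, 3.0]
opening: 0.0311
gripper_force: 20.0
```

Call:
arm_command(
  increments=[
    [0,0,0,0,0,-0.04],
    [0,0,0,0,0,-0.09],
    [0,0,0,0,0,-0.14],
    [0,0,0,0,0,-0.19],
    [0,0,0,0,0,-0.24],
  ],
)

```text
t: 5.2
tool_pos: [0.4492, -0.1175, 0.3487]
orientation: [2.274, 1.963, 0.809]
force: [26.6, -1.5, -12.3]
opening: 0.0313
gripper_force: 19.9
```

```bash
cat >> h.py <<'E'
def spot():
    from plant import read_camera
    im=read_camera("top")["image"][125:190,255:312].astype(int)
    S=np.array([.62245,.02586]);M=np.array([[np.cos(TH),-np.sin(TH)],[np.sin(TH),np.cos(TH)]])
    m=(im.min(2)>110);k,l,st,ce=cv2.connectedComponentsWithStats(m.astype(np.uint8))
    out=[]
    for i in range(1,k):
        px=ce[i]+[255,125];X=plane("top",px,np.r_[M@[.16,0]+S,0],np.r_[M[:,0],0]);out.append((st[i,4],np.round(px,1).tolist(),np.round([M[:,1]@(X[:2]-S),X[2]],4).tolist()))
    return out
E
python3 - <<'E'
from h import *
from plant import *
s=read_state();R0=R.from_rotvec(s["orientation"]).as_matrix()
print(R0.T@s["force"],R0.T@s["wrist_torque"],s["q"],-R0[:,2],tiltaxis(.15))
for r in spot():print(r)
E
```

```text
[-4.01617711 20.31735208 20.79140097] [-3.00145271 -1.16688471  0.17666167] [-0.56546814 -0.3515968   2.08528642  0.51964585  1.25383828 -0.54549991] [-0.39955948 -0.30526764  0.86438642] [-0.39313422 -0.30894253  0.866     ]
(np.int32(1297), [275.8, 138.4], [-0.0061, 0.3261])
(np.int32(22), [304.7, 153.0], [-0.0878, 0.0279])
(np.int32(9), [282.7, 159.0], [-0.0039, 0.1337])
(np.int32(81), [258.5, 184.9], [0.1074, 0.0681])
(np.int32(23), [267.6, 181.9], [0.0762, 0.0285])
```

Run:
```python
from h import *
t=cv2.imread("pics/top0.png")[:,:,::-1].astype(int)
im=t[125:190,255:312]
k,l,st,ce=cv2.connectedComponentsWithStats((im.min(2)>110).astype(np.uint8))
print([(st[i,4],np.round(ce[i]+[255,125],1).tolist()) for i in range(1,k) if st[i,4]<100])
# dark marks on face: blackhat on grey
g=im.mean(2)
print(g[143-125:156-125,284-255:300-255].astype(int))
print(g[156-125:170-125,264-255:282-255].astype(int))
```

```text
[(np.int32(22), [304.7, 153.0]), (np.int32(9), [284.0, 161.7]), (np.int32(78), [258.4, 185.0]), (np.int32(23), [267.6, 181.9])]
[[195 175 130  88  61  53  50  52  53  53  49  52  53  54  53  50]
 [164 123  76  53  55  56  48  51  51  57  58  57  52  52  48  48]
 [109  70  55  53  53  51  55  52  51  53  55  55  51  50  50  52]
 [ 61  50  50  52  52  52  55  54  54  49  44  41  50  54  53  50]
 [ 50  52  53  50  51  48  47  46  38  41  46  41  47  52  54  51]
 [ 54  48  49  50  55  57  48  29  30  38  49  52  53  56  49  54]
 [ 55  56  51  53  56  53  39  33  32  41  47  53  47  51  48  51]
 [ 53  51  47  54  51  47  35  39  41  48  52  56  52  54  57  51]
 [ 50  55  48  50  45  43  51  47  52  53  56  50  55  52  54  51]
 [ 54  48  55  54  51  52  50  53  54  51  53  50  54  56  52  50]
 [ 52  51  55  52  54  51  51  51  47  54  52  49  50  53  55  51]
 [ 57  56  46  53  53  52  53  55  52  53  53  52  52  54  54  51]
 [ 53  50  55  54  53  52  55  54  55  49  52  50  55  52  54  53]]
[[188 198 201 195 167 125  84  58  48  53  49  53  54  50  51  54  50  48]
 [201 198 188 161 112  72
[... 250 characters left out ...]
 47  55  53  53  50  53]
 [ 68  49  52  52  50  47  45  43  43  44  38  33  48  57  53  55  51  49]
 [ 49  50  49  54  48  45  40  41  44  45  48  47  49  48  54  52  51  67]
 [ 54  53  54  46  42  47  43  44  34  41  52  56  54  54  56  51  51  58]
 [ 54  53  51  48  36  36  44  39  41  50  52  49  52  55  52  54  52  50]
 [ 58  51  53  45  41  32  43  54  48  52  52  54  51  57  52  52  53  57]
 [ 50  55  54  52  51  44  44  53  50  50  51  55  56  48  52  52  53  52]
 [ 56  55  51  51  51  52  54  51  55  52  53  54  53  49  53  50  51  48]
 [ 53  51  51  52  54  49  52  56  49  55  54  52  55  53  49  51  56  53]
 [ 47  53  54  51  51  54  56  50  54  50  50  52  47  53  50  54  49  52]]
```

```bash
cat >> h.py <<'E'
def face(px):
    S=np.array([.62245,.02586]);M=np.array([[np.cos(TH),-np.sin(TH)],[np.sin(TH),np.cos(TH)]])
    X=plane("top",px,np.r_[M@[.16,0]+S,0],np.r_[M[:,0],0]);return np.round([M[:,1]@(X[:2]-S)*1000,X[2]*1000],1)
def cen(im,u0,u1,v0,v1,sg):
    g=im[v0:v1,u0:u1].astype(float).mean(2);w=np.clip(sg*(g-52)-5,0,None);v,u=np.mgrid[v0:v1,u0:u1];return np.array([(w*u).sum(),(w*v).sum()])/w.sum()
E
python3 - <<'E'
from h import *
from plant import *
t=cv2.imread("pics/top0.png")[:,:,::-1];n=read_camera("top")["image"]
for k,p in dict(cross=cen(t,289,298,145,152,-1),square=cen(t,266,276,159,167,-1),spot0=cen(t,280,290,158,167,1),spot1=cen(n,279,288,155,164,1)).items():print(k,p,face(p))
E
```

```text
cross [291.82009346 148.43224299] [-44.5 163.3]
square [271.58677686 162.27107438] [ 33.5 178.5]
spot0 [283.95278843 161.56830924] [ -5.  101.7]
spot1 [282.77908568 159.04681084] [ -4.2 132.5]
```

Call:
arm_command(
  increments=[
    [0,0.006,0.006,0,0,-0.04],
    [0,0.006,0.006,0,0,-0.09],
    [0,0.006,0.006,0,0,-0.14],
    [0,0.006,0.006,0,0,-0.19],
    [0,0.006,0.006,0,0,-0.24],
  ],
)

```text
t: 5.92
tool_pos: [0.452, -0.117, 0.3502]
orientation: [1.311, 2.51, 0.697]
force: [31.6, 4.2, -6.2]
opening: 0.0314
gripper_force: 20.1
```

Run:
```python
from h import *
from plant import *
s=read_state();R0=R.from_rotvec(s["orientation"]).as_matrix()
print(R0.T@s["force"],s["q"])
n=read_camera("top")["image"];p=cen(n,277,287,152,161,1);print(p,face(p))
```

```text
[-14.87627667  21.35950865  19.3756248 ] [-0.56226442 -0.34740732  2.08015704  0.52335012  1.24979121 -1.29861198]
[281.90657185 156.32834723] [ -4.7 161.6]
```

Call:
arm_command(
  increments=[
    [-0.005,0.006,0.006,0,0,-0.013],
    [-0.01,0.01,0.01,0,0,-0.013],
    [-0.01,0.01,0.01,0,0,-0.013],
    [-0.01,0.01,0.01,0,0,-0.013],
    [-0.01,0.01,0.01,0,0,-0.013],
  ],
)

```text
t: 6.6
tool_pos: [0.4537, -0.117, 0.3503]
orientation: [1.262, 2.534, 0.687]
force: [-5.9, -0.8, 17.5]
opening: 0.0313
gripper_force: 20.0
```

Run:
```python
from h import *
from plant import *
s=read_state();R0=R.from_rotvec(s["orientation"]).as_matrix()
print(R0.T@s["force"])
n=read_camera("top")["image"];p=cen(n,277,287,152,161,1);print(p,face(p))
```

```text
[  3.04229833   4.32235971 -17.73383147]
[281.75488455 156.08221264] [ -4.5 164.6]
```

Call:
arm_command(
  increments=[
    [0,0,0,0,0,0],
    [0,0,0,0,0,0],
    [0,0,0,0,0,0],
    [0,0,0,0,0,0],
    [0,0,0,0,0,0],
  ],
  fingers=-1,
)

```text
t: 7.28
tool_pos: [0.4525, -0.1163, 0.3464]
orientation: [1.266, 2.54, 0.688]
force: [0.2, 0.6, -0.1]
opening: 0.0769
gripper_force: 0.0
```

Call:
arm_command(
  increments=[
    [0,0,-0.05,0,0,0],
    [0,0,-0.15,0,0,0],
    [0,0,-0.3,0,0,0],
    [0,0,-0.45,0,0,0],
    [0,0,-0.5,0,0,0],
  ],
)

```text
t: 7.9
tool_pos: [0.413, -0.1479, 0.4356]
orientation: [1.265, 2.537, 0.686]
force: [0.5, 0.3, -0.3]
opening: 0.0926
gripper_force: 0.0
```

Run:
```python
from h import *
from plant import *
n=read_camera("top")["image"];p=cen(n,277,287,152,161,1);print(p,face(p))
s=read_state()
for h in(-.9,-.3,.3,-1.2):print(h,cmd(s,(.6075,-.1745,.141),tool((0,0,1),h),.12))
print(s["q"])
```

```text
[281.75049702 156.10586481] [ -4.4 164.4]
-0.9 [-0.693, 0.585, 0.377, 0.13, -0.131, 0.48]
-0.3 [-0.693, 0.585, 0.377, 0.153, -0.081, 0.294]
0.3 [-0.693, 0.585, 0.377, 0.165, -0.031, 0.108]
-1.2 [-0.693, 0.585, 0.377, 0.114, -0.155, 0.572]
[-0.67973675 -0.45569738  2.00223768  0.51158055  1.4771842  -1.34380043]
```

Run:
```python
from h import *
from plant import *
s=read_state()
print(cmd(s,(.6075,-.1745,.141),tool((0,0,1),.2),.15))
```

```text
[-0.692, 0.66, 0.248, 0.164, -0.04, 0.139]
```

Call:
arm_command(
  increments=[
    [-0.12,0.13,0.0,0.03,-0.01,0.03],
    [-0.28,0.27,0.05,0.07,-0.02,0.06],
    [-0.42,0.4,0.12,0.1,-0.03,0.08],
    [-0.56,0.53,0.2,0.13,-0.03,0.11],
    [-0.692,0.66,0.248,0.164,-0.04,0.139],
  ],
)

```text
t: 8.57
tool_pos: [0.6093, -0.1732, 0.4527]
orientation: [-1.988, -2.424, 0.009]
force: [0.6, -0.4, 0.6]
opening: 0.0927
gripper_force: 0.0
```

Run:
```python
from h import *
from plant import *
for n in("side","top"):
    c=read_camera(n);globals()[n]=c["image"][:,:,::-1]
a=cv2.resize(top[155:245,320:415],None,fx=4,fy=4,interpolation=cv2.INTER_CUBIC)
b=cv2.resize(side[110:200,290:385],None,fx=4,fy=4,interpolation=cv2.INTER_CUBIC)
cv2.imwrite("pics/e.png",cv2.hconcat([a,b]))
s=read_state();print(s["q"],cmd(s,(.6075,-.1745,.141),tool((0,0,1),.2),0))
```

```text
[-0.35578498  0.2178684   1.31003189 -0.00233207  1.62573345 -0.55569623] [-0.007, -0.011, 0.707, -0.004, -0.001, -0.0]
```

View pics/e.png

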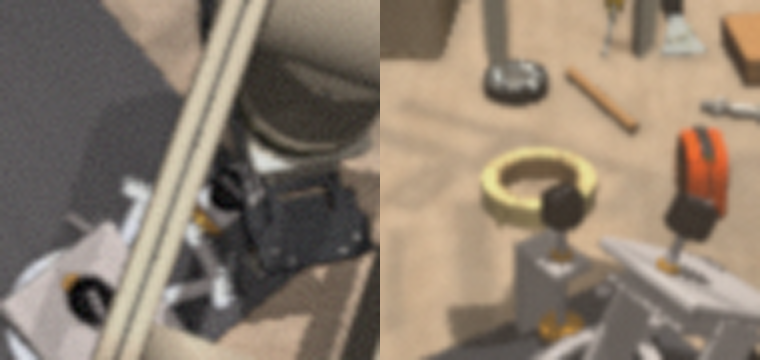

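The side crop shows the pan head at crop px (563,207), clear of everything. The gripper is still just above the frame. I'll come down part way and check the alignment.

Call:
arm_command(
  increments=[
    [0,0,0.1,0,0,0],
    [-0.007,-0.011,0.2,0,0,0],
    [-0.007,-0.011,0.3,-0.004,-0.001,0],
    [-0.007,-0.011,0.4,-0.004,-0.001,0],
    [-0.007,-0.011,0.45,-0.004,-0.001,0],
  ],
)

```text
t: 9.3
tool_pos: [0.6044, -0.1754, 0.363]
orientation: [1.986, 2.427, 0.009]
force: [-0.4, -0.8, -0.0]
opening: 0.093
gripper_force: 0.0
```

Run:
```python
from h import *
from plant import *
c=read_camera("side")["image"][:,:,::-1]
cv2.imwrite("pics/f.png",cv2.resize(c[80:200,270:390],None,fx=4,fy=4,interpolation=cv2.INTER_CUBIC))
s=read_state();print(cmd(s,(.6075,-.1745,.141),tool((0,0,1),.2),0))
```

```text
[0.001, 0.014, 0.27, 0.002, -0.0, -0.0]
```

View pics/f.png

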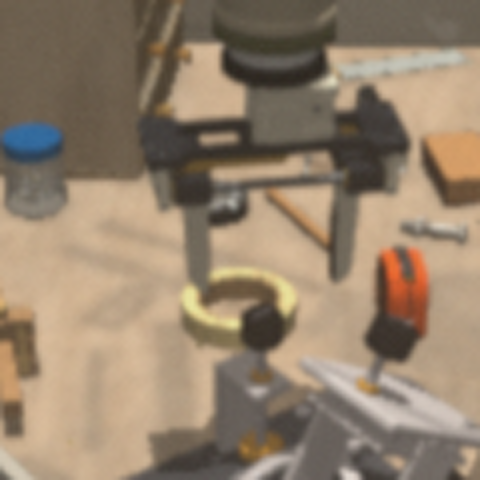

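The fingertips are at (200,285) and (343,275), so their middle is at about (271,280), above the pan head at (263,326). They are aligned, so I'll go down and grip.

Call:
arm_command(
  increments=[
    [0.001,0.01,0.08,0,0,0],
    [0.001,0.012,0.16,0.002,0,0],
    [0.001,0.012,0.23,0.002,0,0],
    [0.001,0.012,0.27,0.002,0,0],
    [0.001,0.012,0.27,0.002,0,0],
  ],
)

```text
t: 9.98
tool_pos: [0.6082, -0.1746, 0.3097]
orientation: [1.988, 2.431, 0.001]
force: [0.4, -0.9, -0.6]
opening: 0.093
gripper_force: 0.0
```

Call:
arm_command(
  increments=[
    [0,0,0,0,0,0],
    [0,0,0,0,0,0],
    [0,0,0,0,0,0],
    [0,0,0,0,0,0],
    [0,0,0,0,0,0],
  ],
  fingers=1,
)

```text
t: 10.6
tool_pos: [0.6084, -0.1747, 0.3109]
orientation: [1.987, 2.429, 0.002]
force: [0.0, -0.0, 0.4]
opening: 0.0478
gripper_force: 0.0
```

Call:
arm_command(
  increments=[
    [0,0,0,0,0,0],
    [0,0,0,0,0,0],
    [0,0,0,0,0,0],
    [0,0,0,0,0,0],
    [0,0,0,0,0,0],
  ],
)

```text
t: 11.22
tool_pos: [0.6097, -0.1743, 0.3109]
orientation: [1.985, 2.427, 0.006]
force: [11.3, 1.3, -5.9]
opening: 0.0317
gripper_force: 20.0
```

Run:
```python
from h import *
from plant import *
s=read_state();R0=R.from_rotvec(s["orientation"]).as_matrix()
print(R0.T@s["force"],s["q"],s["tool_pos"])
n=read_camera("top")["image"];p=cen(n,277,287,152,161,1);print(p,face(p))
```

```text
[-1.00817718 11.32139252  5.95729959] [-0.3597955   0.27640603  1.49557249  0.00184564  1.36242628 -0.56015045] [ 0.6097105  -0.17428258  0.31089581]
[281.73708166 156.10709505] [ -4.4 164.5]
```

Call:
arm_command(
  increments=[
    [0,0.006,0.003,0,0,-0.04],
    [0,0.006,0.003,0,0,-0.09],
    [0,0.006,0.003,0,0,-0.14],
    [0,0.006,0.003,0,0,-0.19],
    [0,0.006,0.003,0,0,-0.24],
  ],
)

```text
t: 11.9
tool_pos: [0.6111, -0.1735, 0.3109]
orientation: [0.943, 2.988, 0.004]
force: [11.9, 6.1, -2.9]
opening: 0.0311
gripper_force: 20.0
```

Run:
```python
from h import *
from plant import *
s=read_state();R0=R.from_rotvec(s["orientation"]).as_matrix()
print(R0.T@s["force"],s["q"],s["tool_pos"])
n=read_camera("top")["image"];p=cen(n,283,296,145,158,1);print(p,face(p))
```

```text
[-6.20916365 11.83553314  2.97441071] [-0.35819049  0.2791353   1.49239536  0.00317121  1.36239772 -1.31825675] [ 0.61114086 -0.1734698   0.31085822]
[288.79514725 149.96351176] [-33.2 170.1]
```

Run:
```python
from h import *
from plant import *
n=read_camera("top")["image"]
print(n[144:158,283:297].mean(2).astype(int))
p=cen(n,286,292,148,155,1);print(p,face(p))
```

```text
[[193 170 123  79  54  53  51  48  54  53  52  55  55  53]
 [154 112  70  53  52  52  53  50  54  54  54  59  53  56]
 [ 95  64  53  56  51  52  52  53  52  50  47  47  45  50]
 [ 58  50  54  51  54  57  53  53  42  39  42  43  47  51]
 [ 50  48  51  51  52  48  63  86  93  57  45  46  48  54]
 [ 53  54  51  53  56  68 114 156 162 109  55  49  56  54]
 [ 57  53  54  55  66 109 166 194 182 123  64  45  54  51]
 [ 56  53  59  52  77 138 184 184 142  86  55  50  54  59]
 [ 52  55  54  54  68 106 132 118  84  62  52  51  57  52]
 [ 52  55  55  56  55  62  75  61  54  53  55  56  57  50]
 [ 55  52  53  52  53  56  48  53  52  51  54  50  56  52]
 [ 53  53  55  56  54  51  55  50  50  53  53  52  57  52]
 [ 48  53  52  50  56  55  55  52  51  55  54  53  55  59]
 [ 57  50  48  52  52  53  53  53  50  54  52  56  58  49]]
[289.63356707 150.38136168] [-35.5 161.2]
```

Call:
arm_command(
  increments=[
    [-0.003,0.005,0.002,0,0,-0.02],
    [-0.004,0.006,0.002,0,0,-0.05],
    [-0.004,0.006,0.002,0,0,-0.07],
    [-0.004,0.006,0.002,0,0,-0.07],
    [-0.004,0.006,0.002,0,0,-0.07],
  ],
)

```text
t: 12.62
tool_pos: [0.6119, -0.173, 0.3108]
orientation: [0.617, 3.074, 0.002]
force: [3.5, 5.0, 2.5]
opening: 0.0313
gripper_force: 20.0
```

Run:
```python
from h import *
from plant import *
s=read_state();R0=R.from_rotvec(s["orientation"]).as_matrix()
print(R0.T@s["force"],s["q"][5])
n=np.mean([read_camera("top")["image"] for _ in range(4)],0)
print(n[143:155,285:299].mean(2).astype(int))
p=cen(n,288,297,145,153,1);print(p,face(p))
```

```text
[-1.32751504  5.98687365 -2.51946447] -1.531643159380024
[[174 134  88  61  52  51  55  51  52  55  52  55  53  53]
 [122  77  54  51  52  54  53  54  54  54  52  54  54  54]
 [ 71  54  52  52  52  55  51  54  53  52  50  53  54  55]
 [ 52  52  51  53  52  52  52  58  67  50  43  46  52  55]
 [ 51  55  52  53  51  50  61  96 114  80  49  48  55  55]
 [ 51  55  53  53  60  85 122 155 169 120  67  51  52  53]
 [ 51  55  52  54  81 140 190 200 181 123  68  51  52  53]
 [ 53  50  50  51  78 141 189 187 143  88  58  51  53  54]
 [ 53  53  52  45  58  95 123 114  83  59  50  53  53  53]
 [ 54  54  53  52  49  58  63  59  53  53  51  55  56  51]
 [ 55  56  54  53  55  52  52  52  51  52  52  52  54  54]
 [ 55  55  52  55  54  53  54  52  52  54  55  55  54  54]]
[291.90255199 149.13343523] [-44.2 156.9]
```

Panning made the spot look about 7 mm lower, although it can only move sideways. The reason is that the spot rides on an arc about the turret axis: R(1-cos 0.15) is about 3 mm in front of the face, and this steep view magnifies that about 3x. I checked with the spot's position before panning, carried along the board's horizontal (slope about -0.757 from the top edge and the feet). That gives row 148.5 at the cross's column, and the cross is at 148.43, so the height is right. Sideways it needs about 1 mm more to the right.

Call:
arm_command(
  increments=[
    [0,0.002,0,0,0,-0.01],
    [0,0.002,0,0,0,-0.012],
    [0,0.002,0,0,0,-0.012],
    [0,0.002,0,0,0,-0.012],
    [0,0.002,0,0,0,-0.012],
  ],
)

```text
t: 13.45
tool_pos: [0.6119, -0.1728, 0.3108]
orientation: [0.56, 3.085, 0.002]
force: [4.2, 5.1, 3.2]
opening: 0.0316
gripper_force: 20.0
```

Run:
```python
from h import *
from plant import *
print(read_state()["q"][5])
n=np.mean([read_camera("top")["image"] for _ in range(4)],0)
p=cen(n,288,297,145,153,1);print(p,face(p))
# slope of the board's top edge from the first picture: half-level crossing rim->face per column
t=cv2.imread("pics/top0.png").astype(float).mean(2);pts=[]
for u in range(258,301):
    v0=int(169.5-(u-252.5)*.746);c=t[v0-5:v0+6,u];k=np.where((c[:-1]>115)&(c[1:]<=115))[0]
    if len(k): pts.append((u,v0-5+k[-1]+(c[k[-1]]-115)/(c[k[-1]]-c[k[-1]+1])))
pts=np.array(pts);f=np.polyfit(*pts.T,1);print(len(pts),f,np.std(np.polyval(f,pts[:,0])-pts[:,1]))
```

```text
-1.5686250218944369
[292.40797261 148.82367327] [-46.1 156.2]
43 [ -0.7584562  360.22490776] 0.05393680342544609
```

The edge fit gives a slope of -0.758 (about -0.765 at spot height), so the height check holds to within 1 mm. Sideways, the parallax-corrected spot is at -44.7 against the cross at -44.5. Releasing.

Call:
arm_command(
  increments=[
    [0,0,0,0,0,0],
    [0,0,0,0,0,0],
    [0,0,0,0,0,0],
    [0,0,0,0,0,0],
    [0,0,0,0,0,0],
  ],
  fingers=-1,
)

```text
t: 14.28
tool_pos: [0.6111, -0.1737, 0.3097]
orientation: [0.561, 3.088, -0.001]
force: [0.0, 0.7, 0.6]
opening: 0.0768
gripper_force: 0.0
```

Call:
arm_command(
  increments=[
    [0,0,-0.05,0,0,0],
    [0,0,-0.2,0,0,0],
    [0,0,-0.4,0,0,0],
    [0,0,-0.6,0,0,0],
    [0,0,-0.75,0,0,0],
  ],
)

```text
t: 14.9
tool_pos: [0.6106, -0.1734, 0.4631]
orientation: [0.561, 3.085, -0.001]
force: [-0.8, 1.3, -0.2]
opening: 0.0931
gripper_force: 0.0
```

Run:
```python
from h import *
from plant import *
I=[read_camera("top")["image"] for _ in range(8)];n=np.mean(I,0)
p=cen(n,288,297,145,153,1);print(p,face(p))
cv2.imwrite("pics/g.png",cv2.resize(np.clip(n[125:190,250:320,::-1]*1.6,0,255).astype(np.uint8),None,fx=8,fy=8,interpolation=cv2.INTER_CUBIC))
```

```text
[292.40282702 148.8258505 ] [-46.1 156.2]
```

View pics/g.png

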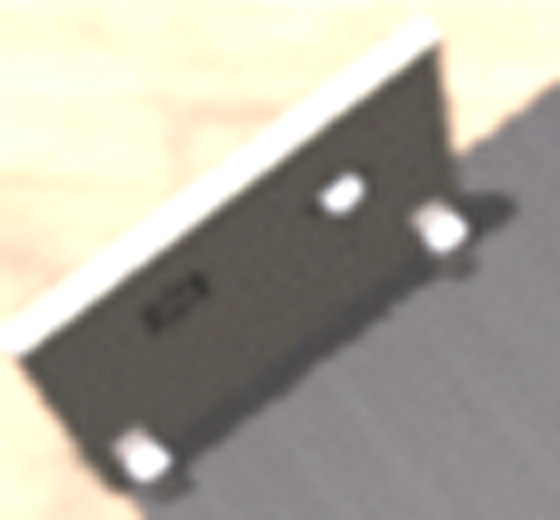

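The picture shows the spot at crop px (342,194), over the cross. Only the end of the cross's left arm shows, at (312,210), and the square at (175,300) is clear. The spot stayed put on release and the gripper is clear, so I'll hand in.

```bash
python3 -c "
from plant import *
print(close_job())"
```

```text
the job is handed in; nothing more can be done
None
```

I turned both screws and let go of them, and handed the job in at about 15 s with the spot over the cross. It looks about 7 mm low in the top camera, which I put down to viewing angle; I estimate it is within about 3 mm of the cross's centre. The things lying round the rig were not touched.

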